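# Find the heavy side of a brush wheel

### The job

Press the red bearing cap on the balancing stand shut until it snaps past its catch; only then take the wooden brush wheel by its rim and turn it by hand, feeling for its heavy side (a weight is hidden inside; the blue mark says nothing about where). Bring the heavy side straight down, to within about 15 degrees, and finish while still holding the wheel still by the rim, with the cap shut and the tools and parts lying round the stand left alone.

Things in the scene. Friction and masses are not known exactly. Their poses are not given: they have to be found in the camera images.
- stand: balancing stand fixed to the bench: base 180 x 270 x 18 mm, two wooden posts carrying a level axle, the wheel midway between. Origin: centre of the base's underside; z up; y along the axle, towards the post with the red cap; x from the cap's free end towards its hinge. From the wheel's middle plane, posts at y -80 to -40 and (capped) 55 to 95 mm; tops 140 mm above the bench (141 with the cap)
- wheel_center (a point): centre of the wheel, on its level axle, 125 mm above the bench; axes as the stand's (y along the axle). The wheel turns endlessly either way; its bearing drags with a steady 0.52 N m, so it stays wherever it is left and never swings by itself
- wheel_mark (a point): blue datum mark: a stripe across the rim and 30 mm down both faces. This point lies on the rim, 85 mm from the wheel's centre, midway between its faces; its z axis points outward from the centre, y along the axle. It shows how far the wheel is turned; the heavy side lies at an unknown angle from it, another one each time
- wheel: upright wooden disc, 170 mm across, 34 mm thick (dark bosses 44 mm across, 3 mm proud); origin at its centre, y along the axle. Pinch it across its thickness at the top of the rim. A weight hidden at one side pulls that side down with 0.32 to 0.47 N m when level with the axle, elsewhere as the sine of its angle from straight down: turning is harder where it rises, easier where it sinks
- cap_hinge (a point): hinge pin of the cap, fixed on the stand at the back (+x) of the capped post, 116 mm above the bench; same axes as the stand
- cap (a joint): opening angle of the red bearing cap, rad: 0 shut, 1.15 wide open; starts 0.5 to 1.0. A steel strap 36 mm wide; shut, its top is level, 141 mm above the bench, and ends 86 mm in front of the hinge pin. It stays at any angle; from about 0.2 rad a sprung ball catch resists with about 5 to 10 N at the free end, then snaps it shut and holds it
- cap_top (a point): point on the outer (upper) face of the cap, midway across it, 72 mm in front of the hinge pin and 25 mm above it when shut: press here. Turns with the cap; z out of the face, -x towards the free end
- mallet: wooden mallet lying beside the stand: handle 22 mm thick, 210 mm long along its x axis, head 64 mm in diameter and 100 mm long across it. Origin on the bench between head and grip. Leave alone
- screwdriver: screwdriver lying on the bench beside the stand's -y end, along its own x axis, about 200 mm long. Leave alone
- handle: loose bow-shaped wooden brush handle lying flat behind the stand, 164 x 74 mm, 24 mm thick. Leave alone
- tin: open steel tin cup, 80 mm across, 45 mm high, standing near the stand; origin under its centre. Leave alone

How it is judged:
By the outcome, as a careful person would: the job done as asked, in the order asked, and still so for the second after the job is handed in, while the arm keeps its last pose, push and grip.
It also fails if it takes over 72 s, if anything falls off the work surface, if the arm or the gripper's body presses on something with over 40 N, if the wrist force passes 120 N, or if a joint passes its speed limit or range.

### The arm

A 6-joint arm with a two-finger parallel gripper is mounted at the origin on the work surface. World frame = base frame: x ahead of the robot, y to its left, z up, the work surface at z = 0. Lengths are in m, angles in rad, forces in N, time in s.
With the tool pointing down it reaches from about 0.25 to 0.85 m from the base axis. Payload 12.5 kg.
Tool frame: the origin (TCP) lies at the very end of the fingers, on their centre line; the grasp point (between the pads) lies 19 mm behind it; z points along the fingers, y is the line along which they close (so a half turn about z gives the same grasp; the last joint's range is limited). The gripper opens to 93 mm and grips with 3 to 60 N. Pads are 15 mm wide; open, the fingers measure 128 mm over their backs; the gripper's body (75 mm by 188 mm) begins 65 mm behind the grasp point.
Start: joints at [-0.085, 0.351, 1.652, -0, 1.139, -0.085], TCP at [0.55, 0, 0.219] pointing down, gripper open.
Joint ranges: [-2.75, 2.75], [-0.79, 2.1], [0.01, 2.65], [-1.57, 4.71], [0.07, 3.14], [-2.87, 2.87]. Speed limits (rad/s): [2.22, 2.22, 2.79, 3.14, 3.14, 3.14].

### API

Orientations are given as a unit quaternion [w, x, y, z].
In Python, from cell import status, viewer, ticket gives the robot as it stands. The module is installed in compiled form; this text tells all that it offers.
- The arm moves only by the shell command python3 -m crank 'ROWS' [FORCE]. ROWS is JSON, a list of rows, each an object with "rot": the turn, a rotation vector about the tool's x, y, z in units of 0.15 rad (1.0 is 0.15 rad), a list of three; "linear": the shift along the tool's x, y, z in units of 0.025 m (1.0 is 0.025 m), a list of three; "jaw": the opening, from -1 (shut) to 1 (fully open). In form: [{"rot": [wx, wy, wz], "linear": [dx, dy, dz], "jaw": jaw}, ...]. A call has 1 to 12 rows; each row shifts and turns the commanded pose from where the row before left it, along the tool's axes as they then stand; what a row does not reach is not made up. A row lasts 1/10 s, in which the tool goes at most 50 mm and 8.59 degrees, less where a joint would pass 70% of its speed; a pose out of reach is approached as far as the arm can. A call with a number of a shift or a turn outside -1 to 1 is refused whole. A call with a gripper value outside its range is refused whole. The fingers move at their own pace and stop on an object; FORCE is the grip in N (left out, the last holds). Time passes only in rows, so rows that do not move let the fingers close. It gives the time, the measured TCP pose, the force, the opening and the grip force at its end, in the units of the state.
- status.observe(): the state, without advancing time (a new reading comes with each control period).
- viewer.get_image(name): name is "scene" or "side" or "wrist"; returns a dict with "frame" (400x640x3 uint8, red, green, blue), "vertical_fov" (degrees; the focal length in pixels is half the picture's height over the tangent of half this angle, whatever the lens; pixels are square), "cx", "cy" (the principal point, pixels), "rvec" (rotation vector, rad) and "tvec" (3), from world to camera coordinates, as OpenCV has them. Camera axes: x right, y down, z forward; pixel columns grow to the right and rows downward; lengths in m; the calibration is good to about 2 mm. A picture is of the moment at which its call begins. There is no depth.
- ticket.job_done(): hands the job in; it is judged then, once.
The state is a dict: "time_s": time; "q": joint angles; "dq": joint speeds; "joint_torque": joint torques, N m; "ee_pos": TCP position; "ee_rot": TCP orientation; "force": force on the tool from outside, world axes, zero at the start; "ft_torque": the same for the moment, N m; "gripper_width": opening from 0.0 (shut) to 1.0 (fully open); "finger_force": force on a finger pad.
Only numpy, scipy, OpenCV 4.12 (cv2) and the standard library are available. Lean on these libraries where they do the work, as an engineer would, in place of code of your own. Each camera call takes 0.05 s, during which the arm holds its last target. There are 200 camera calls.

## Working session

There is one attempt and no reset: what is moved stays moved. The work goes in short steps, Python scripts to look and compute and a shell command to move; the robot and the scene stay as the last step left them, time stands still between calls to the robot, and variables do not carry over. Pictures are saved under pics/ and viewed, at most 10 in all, crops included, and the job is handed in when it is done.

```bash
mkdir -p pics; cat > h.py <<'E'
import numpy as np, cv2, json
from cell import status, viewer, ticket
def grab(name,fn):
    d=viewer.get_image(name); cv2.imwrite('pics/'+fn+'.png',d['frame'][:,:,::-1])
    f=200/np.tan(np.radians(d['vertical_fov'])/2)
    c=dict(f=f,cx=d['cx'],cy=d['cy'],r=np.array(d['rvec']).tolist(),t=np.array(d['tvec']).tolist()); json.dump(c,open('pics/'+fn+'.json','w')); return d['frame']
def ray(fn,u,v):
    c=json.load(open('pics/'+fn+'.json')); R=cv2.Rodrigues(np.array(c['r'],float))[0]
    o=-R.T@np.array(c['t']).ravel(); d=R.T@np.array([(u-c['cx'])/c['f'],(v-c['cy'])/c['f'],1]); return o,d/np.linalg.norm(d)
def proj(fn,p):
    c=json.load(open('pics/'+fn+'.json')); R=cv2.Rodrigues(np.array(c['r'],float))[0]
    q=R@np.array(p)+np.array(c['t']).ravel(); return np.round([c['cx']+c['f']*q[0]/q[2],c['cy']+c['f']*q[1]/q[2]],1)
def tri(obs):
    A=np.zeros((3,3));b=np.zeros(3)
    for fn,u,v in obs:
        o,d=ray(fn,u,v);P=np.eye(3)-np.outer(d,d);A+=P;b+=P@o
    x=np.linalg.solve(A,b); return x,[np.linalg.norm((np.eye(3)-np.outer(ray(*o)[1],ray(*o)[1]))@(x-ray(*o)[0])) for o in obs]
def atz(fn,u,v,z):
    o,d=ray(fn,u,v); return o+d*(z-o[2])/d[2]
E
python3 - <<'E'
from h import *
a=grab('scene','s0');b=grab('side','d0');c=grab('wrist','w0')
cv2.imwrite('pics/all0.png',cv2.resize(np.vstack([np.hstack([a,b]),np.hstack([c,c*0])])[:,:,::-1],(800,500),interpolation=cv2.INTER_AREA))
for n in('s0','d0','w0'):print(ray(n,320,200))
print(status.observe())
E
```

```text
(array([1.0268349 , 0.80689954, 0.72806451]), array([-0.42173553, -0.72075021, -0.55014386]))
(array([ 0.40711877, -0.84585721,  0.67887208]), array([ 0.17053197,  0.82373286, -0.54072454]))
(array([0.55004111, 0.06725978, 0.38457919]), array([ 3.09808499e-04, -2.66121170e-01, -9.63939535e-01]))
{'time_s': 0.15, 'q': array([-8.45825188e-02,  3.51109988e-01,  1.65222555e+00, -1.61294733e-05,
        1.13909961e+00, -8.45909429e-02]), 'dq': array([ 2.15519520e-04, -2.15383761e-04, -2.24440345e-03, -1.87572200e-05,
        2.37909295e-03, -2.33850612e-04]), 'joint_torque': array([ 9.91285888e-04, -4.97462654e+01, -2.85344088e+01,  6.99646957e-02,
        2.45898723e-02, -7.18797719e-05]), 'ee_pos': array([5.49757968e-01, 5.16299331e-05, 2.18246047e-01]), 'ee_rot': array([-3.17245795e-04,  7.07101352e-01,  7.07112085e-01, -2.77234442e-04]), 'force': array([ 0.27732173, -0.03315136,  0.33779328]), 'ft_torque': array([-0.0249203 , -0.01172286,  0.01377079]), 'finger_force': 0.0, 'gripper_width': 0.9958101814056644}
```

View pics/all0.png

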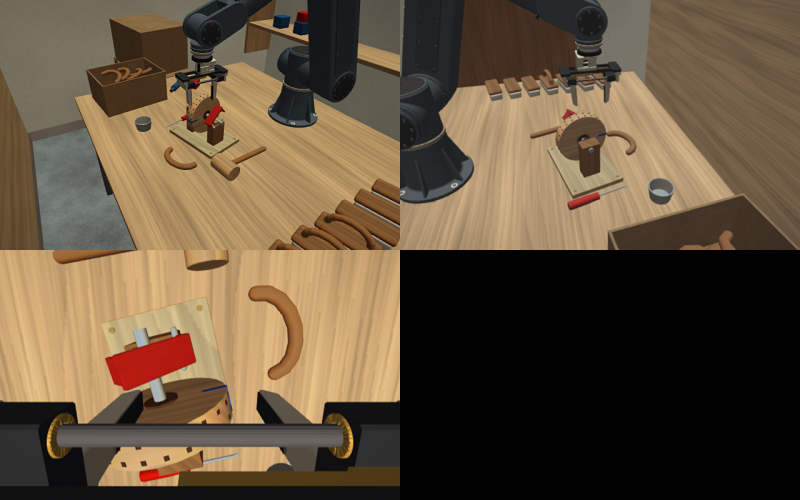

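```bash
python3 - <<'E'
import cv2,numpy as np
a=cv2.imread('pics/s0.png')[110:270,250:410];b=cv2.imread('pics/d0.png')[150:350,210:410]
cv2.imwrite('pics/c0.png',np.hstack([cv2.resize(a,(400,400),interpolation=3),cv2.resize(b,(400,400),interpolation=3)]))
E
```

```text
(no output)
```

View pics/c0.png

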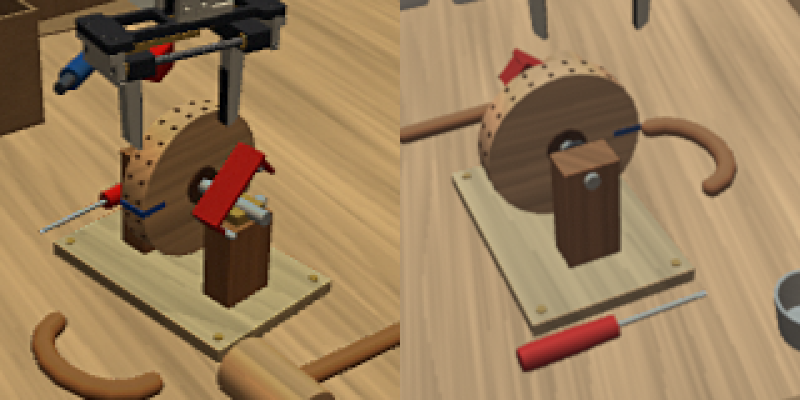

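View pics/w0.png

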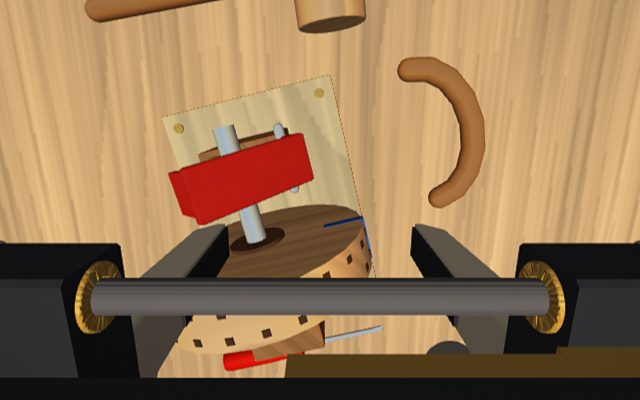

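```bash
python3 - <<'E'
from h import *
for n,u,v in [('s0',272,207.2),('s0',338.4,250),('s0',382,222.4),('d0',236.5,239),('d0',277.5,314),('d0',357,283.5),('w0',163,117),('w0',330,75)]:
    print(n,u,v,np.round(atz(n,u,v,.018),4))
# same physical base corners: (+x,+y): s0 338.4,250 & w0 330,75 ; (-x,+y): s0 382,222 & w0 163,117
print(tri([('s0',338.4,250),('w0',330,75)]),tri([('s0',382,222.4),('w0',163,117)]),tri([('s0',382,222.4),('w0',163,117),('d0',236.5,239)]))
E
```

```text
s0 272 207.2 [ 0.6224 -0.1586  0.018 ]
s0 338.4 250 [0.557  0.0985 0.018 ]
s0 382 222.4 [0.3895 0.058  0.018 ]
d0 236.5 239 [0.3892 0.0393 0.018 ]
d0 277.5 314 [ 0.4521 -0.215   0.018 ]
d0 357 283.5 [ 0.6233 -0.1671  0.018 ]
w0 163 117 [0.3882 0.0548 0.018 ]
w0 330 75 [0.5601 0.096  0.018 ]
(array([0.55847304, 0.09708842, 0.01760201]), [np.float64(0.0020015104538348653), np.float64(0.0020015104538348765)]) (array([0.38679058, 0.05472642, 0.01492646]), [np.float64(2.9509083874539294e-05), np.float64(2.9509083874667684e-05)]) (array([0.38636352, 0.05279879, 0.01113461]), [np.float64(0.002274154194136122), np.float64(0.0021187915896729746), np.float64(0.0036106991379493223)])
```

```bash
cat > ov.py <<'E'
from h import *
C=np.array([.506,-.055,0]);yaw=np.radians(13.8)
ex=np.array([np.cos(yaw),np.sin(yaw),0]);ey=np.array([-ex[1],ex[0],0]);ez=np.array([0,0,1.])
def W(x,y,z):return C+x*ex+y*ey+z*ez
def cap(l,h,y,a,hx):  # l in front of hinge,h above
    x=-l*np.cos(a)+h*np.sin(a); z=l*np.sin(a)+h*np.cos(a); return W(hx+x,y,.116+z)
def lines(hx,a,y0=0):
    L=[]
    t=np.linspace(0,2*np.pi,60)
    for y in(-.017,.017): L.append(([W(.085*np.cos(k),y+y0,.125+.085*np.sin(k)) for k in t],(0,255,0)))
    L.append(([W(sx*.09,sy*.135,.018) for sx,sy in((1,1),(-1,1),(-1,-1),(1,-1),(1,1))],(255,0,255)))
    L.append(([cap(l,.025,y0+.075+w,a,hx) for l,w in((.086,.018),(.086,-.018),(0,-.018),(0,.018),(.086,.018))],(255,255,0)))
    L.append(([cap(0,0,y0+.075+w,a,hx) for w in(-.018,.018)],(0,255,255)))
    for y in(.055,-.04): L.append(([W(x,y+y0,.14) for x in(-.03,.03)],(255,0,0)))
    return L
def draw(n,x0,y0,w,h,s,L):
    im=cv2.imread('pics/'+n+'.png')[y0:y0+h,x0:x0+w];im=cv2.resize(im,None,fx=s,fy=s,interpolation=cv2.INTER_CUBIC)
    for P,c in L:
        q=np.array([(proj(n,p)-[x0,y0]+.5)*s for p in P]);cv2.polylines(im,[np.int32(q*8)],False,c,1,cv2.LINE_AA,3)
    return im
E
python3 - <<'E'
from ov import *
L=lines(.043,.7)
a=draw('s0',265,140,133,120,3,L);b=draw('d0',230,165,133,160,3,L)
a=cv2.resize(a,(400,360));b=cv2.resize(b,(400,480))
c=draw('w0',140,60,260,300,1.5,L);
o=np.zeros((600,800,3),np.uint8);o[:360,:400]=a;o[:480,400:]=b;o[360:,:400]=cv2.resize(draw('w0',140,60,260,156,1.538,L),(400,240));cv2.imwrite('pics/o0.png',o)
E
```

```text
(no output)
```

View pics/o0.png

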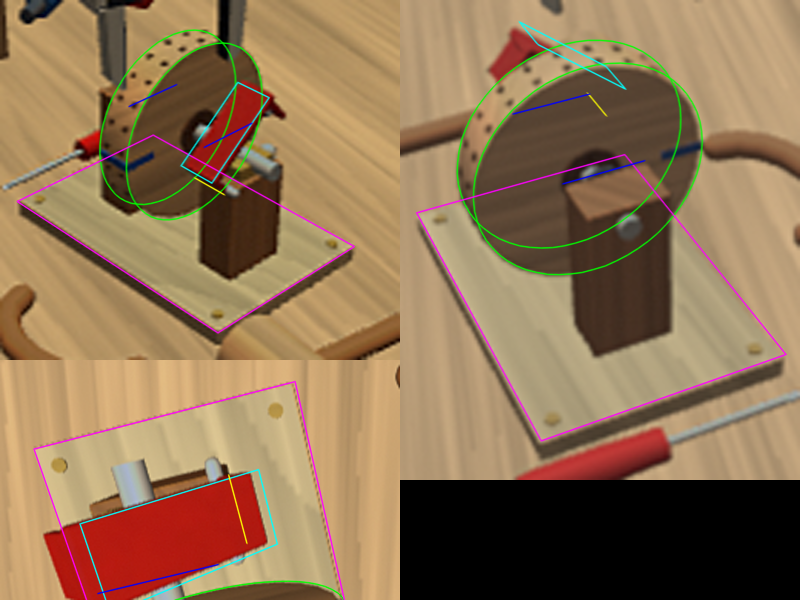

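```bash
python3 - <<'E'
from ov import *
from scipy.optimize import least_squares
P=[tri([('s0',344.8,167.3),('w0',197,223)]),tri([('s0',354.4,172.3),('w0',180,168)]),]
# hinge end edge of top face in w0: (303,133)+y,(313,180)-y ; pin ends s0 zoom (195,177),(230,190)
for p,e in P:
    d=p-C;print(np.round([d@ex,d@ey,d[2]],4),e)
for z in(.116,):
    for u,v in((278,131),(294,190)):
        d=atz('w0',u,v,z)-C;print('pin',np.round([d@ex,d@ey],4))
    for u,v in((265+232/3,140+190/3),):
        d=atz('s0',u,v,z)-C;print('pin s',np.round([d@ex,d@ey],4))
E
```

```text
[-0.0146  0.0575  0.1866] [np.float64(0.0020403782161701823), np.float64(0.0020403782161702772)]
[-0.0131  0.0919  0.1871] [np.float64(0.0019209067596905952), np.float64(0.0019209067596905399)]
pin [0.0362 0.0969]
pin [0.0362 0.0491]
pin s [0.0338 0.0958]
```

```bash
python3 -m crank '[{"rot":[0,0,0],"linear":[0.24,-0.82,-0.2],"jaw":-1},{"rot":[0,0,0],"linear":[0.24,-0.82,0],"jaw":-1},{"rot":[0,0,0],"linear":[0.24,-0.83,0],"jaw":-1},{"rot":[0,0,0.98],"linear":[0,0,0],"jaw":-1},{"rot":[0,0,0.98],"linear":[0,0,0],"jaw":-1},{"rot":[0,0,0.98],"linear":[0,0,0],"jaw":-1},{"rot":[0,0,0.98],"linear":[0,0,0],"jaw":-1},{"rot":[0,0,0.98],"linear":[0,0,0],"jaw":-1},{"rot":[0,0,0.98],"linear":[0,0,0],"jaw":-1},{"rot":[0,0,0.98],"linear":[0,0,0],"jaw":-1},{"rot":[0,0,0.98],"linear":[0,0,0],"jaw":-1},{"rot":[0,0,0.98],"linear":[0,0,0],"jaw":-1}]' 20
python3 -m crank '[{"rot":[0,0,0.05],"linear":[0,0,0],"jaw":-1},{"rot":[0,0,0],"linear":[0,0,0],"jaw":-1},{"rot":[0,0,0],"linear":[0,0,0],"jaw":-1}]'
cat >> ov.py <<'E'
from scipy.spatial.transform import Rotation as Ro
def S():
    s=status.observe();d=s['ee_pos']-C;w,x,y,z=s['ee_rot'];M=Ro.from_quat([x,y,z,w]).as_matrix();B=np.array([ex,ey,ez])
    print('t',s['time_s'],'stand',np.round(B@d,4),'F',np.round(B@s['force'],2),'T',np.round(B@s['ft_torque'],3),'w',round(s['gripper_width'],3));return s,B,B@M
E
python3 - <<'E'
from ov import *
s,B,M=S();print(np.round(M,3),s['q']);c=grab('wrist','w1')
E
```

```text
time_s: 1.35
ee_pos: [0.4881, 0.018, 0.2234]
ee_rot: [-0.0, 0.993, 0.121, -0.0]
force: [-0.3, -0.5, 0.1]
gripper_width: 0.027
finger_force: 0.0
time_s: 1.65
ee_pos: [0.4882, 0.018, 0.2236]
ee_rot: [-0.0, 0.993, 0.122, -0.0]
force: [-0.3, 0.6, 0.0]
gripper_width: 0.008
finger_force: 0.0
t 1.65 stand [1.000e-04 7.520e-02 2.236e-01] F [-0.11  0.6   0.01] T [ 0.045  0.028 -0.011] w 0.008
[[ 1.     0.003 -0.   ]
 [ 0.003 -1.     0.   ]
 [-0.    -0.    -1.   ]] [-5.84002592e-02  2.33266516e-01  1.79978917e+00 -1.49273189e-05
  1.10869805e+00  1.26876134e+00]
```

View pics/w1.png

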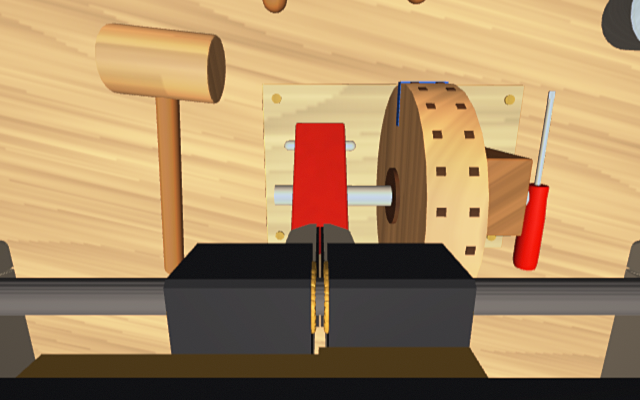

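```bash
python3 -m crank '[{"rot":[0,0,0],"linear":[0,0,0.7],"jaw":-1},{"rot":[0,0,0],"linear":[0,0,0.64],"jaw":-1},{"rot":[0,0,0],"linear":[-0.2,0,0.3],"jaw":-1},{"rot":[0,0,0],"linear":[-0.2,0,0.2],"jaw":-1},{"rot":[0,0,0],"linear":[-0.2,0,0.2],"jaw":-1},{"rot":[0,0,0],"linear":[-0.2,0,0.2],"jaw":-1},{"rot":[0,0,0],"linear":[-0.1,0,0.2],"jaw":-1}]'
python3 -m crank '[{"rot":[0,0,0],"linear":[-0.1,0,0.12],"jaw":-1},{"rot":[0,0,0],"linear":[-0.1,0,0.12],"jaw":-1}]'
python3 -m crank '[{"rot":[0,0,0],"linear":[-0.1,0,0.12],"jaw":-1},{"rot":[0,0,0],"linear":[-0.05,0,0.12],"jaw":-1}]'
python3 -c "
from ov import *
S()"
```

```text
time_s: 2.4
ee_pos: [0.4659, 0.0125, 0.1626]
ee_rot: [0.0, 0.993, 0.12, 0.0]
force: [0.2, 0.2, 0.5]
gripper_width: 0.003
finger_force: 0.4
time_s: 2.6
ee_pos: [0.4615, 0.0114, 0.1565]
ee_rot: [0.0, 0.993, 0.12, 0.0]
force: [0.6, 0.8, 0.2]
gripper_width: 0.007
finger_force: 0.8
time_s: 2.8
ee_pos: [0.4584, 0.0106, 0.1509]
ee_rot: [0.0, 0.993, 0.12, 0.001]
force: [1.0, 0.7, 3.4]
gripper_width: 0.003
finger_force: 1.9
t 2.8 stand [-0.0306  0.075   0.1509] F [1.15 0.39 3.44] T [ 0.138 -0.135  0.05 ] w 0.003
```

```bash
python3 -m crank '[{"rot":[0,0,0],"linear":[-0.05,0,0.1],"jaw":-1},{"rot":[0,0,0],"linear":[-0.05,0,0.1],"jaw":-1}]'
python3 -m crank '[{"rot":[0,0,0],"linear":[0,0,0.08],"jaw":-1},{"rot":[0,0,0],"linear":[0,0,0.08],"jaw":-1}]'
python3 -m crank '[{"rot":[0,0,0],"linear":[0,0,0.06],"jaw":-1},{"rot":[0,0,0],"linear":[0,0,0],"jaw":-1}]'
python3 -c "
from ov import *
S()"
```

```text
time_s: 3.0
ee_pos: [0.455, 0.01, 0.1452]
ee_rot: [-0.0, 0.993, 0.12, -0.001]
force: [0.2, 0.2, -0.1]
gripper_width: 0.003
finger_force: 0.0
time_s: 3.2
ee_pos: [0.4551, 0.01, 0.1413]
ee_rot: [-0.0, 0.993, 0.12, -0.0]
force: [-0.1, 0.0, 1.7]
gripper_width: 0.007
finger_force: 0.5
time_s: 3.4
ee_pos: [0.4552, 0.01, 0.141]
ee_rot: [0.0, 0.993, 0.12, -0.0]
force: [-7.9, -0.3, 16.5]
gripper_width: 0.006
finger_force: 8.6
t 3.4 stand [-0.0338  0.0752  0.141 ] F [-7.79  1.6  16.52] T [0.302 1.382 0.033] w 0.006
```

```bash
python3 -m crank '[{"rot":[0,0,0],"linear":[0,0,-1],"jaw":-1},{"rot":[0,0,0],"linear":[0,0,-1],"jaw":-1},{"rot":[0,0,0],"linear":[0,0,-1],"jaw":-1},{"rot":[0,0,0],"linear":[0,0,-1],"jaw":0},{"rot":[0,0,0],"linear":[0.45,1,0],"jaw":0.6},{"rot":[0,0,0],"linear":[0.45,1,0],"jaw":0.6},{"rot":[0,0,0],"linear":[0.45,1,0],"jaw":0.6},{"rot":[0,0,0],"linear":[0,0,0],"jaw":0.6},{"rot":[0,0,0],"linear":[0,0,0],"jaw":0.6}]'
python3 - <<'E'
from ov import *
S()
L=lines(.036,0);a=grab('scene','s1');a=grab('wrist','w2')
o=np.zeros((400,800,3),np.uint8)
o[:,:400]=cv2.resize(draw('s1',265,140,133,133,3,L),(400,400));o[:,400:]=cv2.resize(draw('w2',180,0,400,400,1,L),(400,400));cv2.imwrite('pics/o1.png',o)
E
```

```text
time_s: 4.3
ee_pos: [0.5057, -0.0548, 0.2396]
ee_rot: [-0.0, 0.993, 0.119, -0.001]
force: [-0.5, 0.8, 0.4]
gripper_width: 0.469
finger_force: 0.0
t 4.3 stand [-2.000e-04  3.000e-04  2.396e-01] F [-0.31  0.94  0.42] T [0.1   0.11  0.039] w 0.469
```

View pics/o1.png

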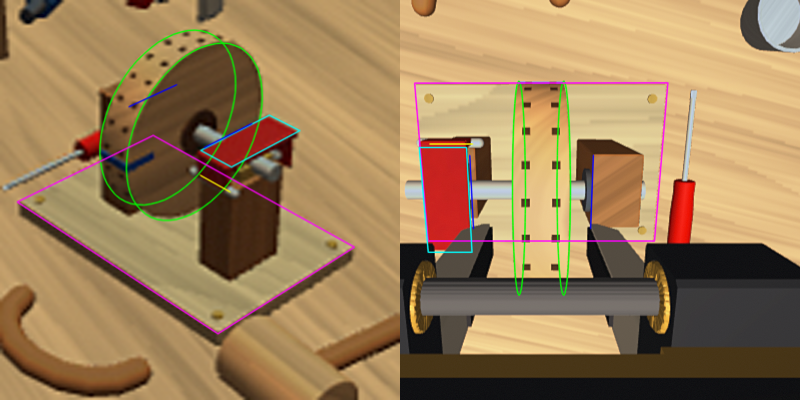

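```bash
python3 -m crank '[{"rot":[0,1,0],"linear":[0,0,-0.2],"jaw":0.6},{"rot":[0,1,0],"linear":[0,0,0],"jaw":0.6},{"rot":[0,1,0],"linear":[0,0,0],"jaw":0.6},{"rot":[0,1,0],"linear":[0,0,0],"jaw":0.6},{"rot":[0,1,0],"linear":[0,0,0],"jaw":0.6},{"rot":[0,0,0],"linear":[0,0,0],"jaw":0.6},{"rot":[0,0,0],"linear":[0,0,0],"jaw":0.6}]'
python3 -c "
from ov import *
s,B,M=S();print(np.round(M,2)[:,2],s['q'])"
python3 -m crank '[{"rot":[0,-1,0],"linear":[0,0,0],"jaw":0.6},{"rot":[0,-1,0],"linear":[0,0,0],"jaw":0.6},{"rot":[0,-1,0],"linear":[0,0,0],"jaw":0.6},{"rot":[0,-1,0],"linear":[0,0,0],"jaw":0.6},{"rot":[0,-1,0],"linear":[0,0,0],"jaw":0.6},{"rot":[0,-1,0],"linear":[0,0,0],"jaw":0.6},{"rot":[0,-1,0],"linear":[0,0,0],"jaw":0.6},{"rot":[0,-1,0],"linear":[0,0,0],"jaw":0.6},{"rot":[0,-1,0],"linear":[0,0,0],"jaw":0.6},{"rot":[0,-1,0],"linear":[0,0,0],"jaw":0.6},{"rot":[0,0,0],"linear":[0,0,0],"jaw":0.6},{"rot":[0,0,0],"linear":[0,0,0],"jaw":0.6}]'
python3 -c "
from ov import *
s,B,M=S();print(np.round(M,2)[:,2],s['q'])"
```

```text
time_s: 5.1
ee_pos: [0.5066, -0.0502, 0.2448]
ee_rot: [-0.047, 0.939, 0.117, 0.32]
force: [0.5, -0.6, 0.5]
gripper_width: 0.798
finger_force: 0.0
t 5.1 stand [0.0017 0.0045 0.2448] F [ 0.38 -0.69  0.54] T [0.07  0.344 0.006] w 0.798
[ 0.61  0.02 -0.79] [-0.40247552  0.0309564   2.14152716  0.78461524  0.56919428  0.33041737]
time_s: 6.3
ee_pos: [0.508, -0.0475, 0.2439]
ee_rot: [0.042, 0.918, 0.124, -0.374]
force: [0.7, -0.4, -0.1]
gripper_width: 0.803
finger_force: 0.0
t 6.3 stand [0.0037 0.0068 0.2439] F [ 0.59 -0.54 -0.11] T [ 0.005 -0.28  -0.032] w 0.803
[-0.7  -0.   -0.72] [-0.06729192  0.6677266   1.27872143 -0.23232069  1.93231222  1.23602062]
```

```bash
cat >> ov.py <<'E'
def plan(phi,R):  # target pose: radial grasp at phi, tip radius R
    s,B,M=S(); p=B@(s['ee_pos']-C)
    tz=np.array([-np.sin(phi),0,-np.cos(phi)]);ty=np.array([0,-1,0]);T=np.array([np.cross(ty,tz),ty,tz]).T
    pt=np.array([0,0,.125])-R*tz
    print('phi now',np.round(np.arctan2(-M[0,2],-M[2,2]),3),'R',np.round(np.hypot(p[0],p[2]-.125),4),'lin(now axes)',np.round(M.T@(pt-p)/.025,2),'lin(target axes)',np.round(T.T@(pt-p)/.025,2),'rot',np.round(Ro.from_matrix(M.T@T).as_rotvec()/.15,2))
E
python3 -m crank '[{"rot":[0,1,0],"linear":[0,0,0],"jaw":0.6},{"rot":[0,1,0],"linear":[0,0,0],"jaw":0.6},{"rot":[0,1,0],"linear":[0,0,0],"jaw":0.6},{"rot":[0,1,0],"linear":[0,0,0],"jaw":0.6},{"rot":[0,1,0],"linear":[0,0,0],"jaw":0.6},{"rot":[0,0,0],"linear":[0,0,0],"jaw":0.6}]'
python3 -c "
from ov import *
plan(0,.05)"
```

```text
time_s: 6.9
ee_pos: [0.5059, -0.0483, 0.2471]
ee_rot: [-0.007, 0.992, 0.129, -0.008]
force: [0.5, -0.6, -0.1]
gripper_width: 0.803
finger_force: 0.0
t 6.9 stand [0.0015 0.0065 0.2471] F [ 0.38 -0.7  -0.07] T [ 0.024  0.087 -0.063] w 0.803
phi now 0.014 R 0.1221 lin(now axes) [-0.02  0.31  2.88] lin(target axes) [-0.06  0.26  2.89] rot [-0.11  0.09  0.12]
```

```bash
python3 -m crank '[{"rot":[-0.11,0.09,0.12],"linear":[-0.03,0.29,0],"jaw":0.4},{"rot":[0,0,0],"linear":[0,0,0.97],"jaw":0.4},{"rot":[0,0,0],"linear":[0,0,0.96],"jaw":0.2},{"rot":[0,0,0],"linear":[0,0,0.96],"jaw":0},{"rot":[0,0,0],"linear":[0,0,0],"jaw":-1},{"rot":[0,0,0],"linear":[0,0,0],"jaw":-1},{"rot":[0,0,0],"linear":[0,0,0],"jaw":-1},{"rot":[0,0,0],"linear":[0,0,0],"jaw":-1},{"rot":[0,0,0],"linear":[0,0,0],"jaw":-1}]' 45
python3 -c "
from ov import *
plan(0,.05)"
```

```text
time_s: 7.8
ee_pos: [0.5084, -0.0542, 0.1728]
ee_rot: [-0.002, 0.992, 0.122, -0.004]
force: [1.7, 5.2, -1.3]
gripper_width: 0.362
finger_force: 45.0
t 7.8 stand [0.0025 0.0002 0.1728] F [ 2.91  4.61 -1.27] T [ 0.003 -0.273 -0.24 ] w 0.362
phi now 0.008 R 0.0478 lin(now axes) [-0.1   0.01 -0.09] lin(target axes) [-0.1   0.01 -0.09] rot [-0.03  0.05  0.03]
```

```bash
cat > lg.py <<'E'
from ov import *
import sys
s=status.observe();B=np.array([ex,ey,ez]);w,x,y,z=s['ee_rot'];M=B@Ro.from_quat([x,y,z,w]).as_matrix();p=B@(s['ee_pos']-C);F=B@s['force'];T=B@s['ft_torque']
phi=np.arctan2(-M[0,2],-M[2,2]);th=np.arctan2(p[0],p[2]-.125);t=np.array([np.cos(phi),0,-np.sin(phi)])
print('LOG',sys.argv[1],'t%.2f phi %.3f th %.3f R %.4f y %.4f Ft %.2f Fr %.2f Fy %.2f Ty %.3f Tb %.3f w %.3f'%(s['time_s'],phi,th,np.hypot(p[0],p[2]-.125),p[1],F@t,-F@M[:,2],F[1],T[1],T[1]+.42*np.sin(phi)-.05,s['gripper_width']))
E
R='[{"rot":[0,-0.333,0],"linear":[0.096,0,0.002],"jaw":-1},{"rot":[0,-0.333,0],"linear":[0.096,0,0.002],"jaw":-1},{"rot":[0,-0.333,0],"linear":[0.096,0,0.002],"jaw":-1},{"rot":[0,-0.333,0],"linear":[0.096,0,0.002],"jaw":-1}]'; unset R
python3 -m crank '[{"rot":[0,-0.333,0],"linear":[0.096,0,0.002],"jaw":-1},{"rot":[0,-0.333,0],"linear":[0.096,0,0.002],"jaw":-1},{"rot":[0,-0.333,0],"linear":[0.096,0,0.002],"jaw":-1},{"rot":[0,-0.333,0],"linear":[0.096,0,0.002],"jaw":-1}]' >/dev/null; python3 lg.py +
python3 -m crank '[{"rot":[0,-0.333,0],"linear":[0.096,0,0.002],"jaw":-1},{"rot":[0,-0.333,0],"linear":[0.096,0,0.002],"jaw":-1},{"rot":[0,-0.333,0],"linear":[0.096,0,0.002],"jaw":-1},{"rot":[0,-0.333,0],"linear":[0.096,0,0.002],"jaw":-1}]' >/dev/null; python3 lg.py +
```

```text
LOG + t8.20 phi 0.211 th 0.249 R 0.0475 y 0.0002 Ft 3.83 Fr -9.23 Fy 1.20 Ty -0.947 Tb -0.910 w 0.362
LOG + t8.60 phi 0.411 th 0.451 R 0.0472 y 0.0002 Ft 4.01 Fr -13.35 Fy -0.89 Ty -1.270 Tb -1.152 w 0.364
```

```bash

python3 -m crank '[{"rot":[0,-0.333,0],"linear":[0.1,0,0.02],"jaw":-1},{"rot":[0,-0.333,0],"linear":[0.1,0,0.02],"jaw":-1},{"rot":[0,-0.333,0],"linear":[0.1,0,0.01],"jaw":-1},{"rot":[0,-0.333,0],"linear":[0.1,0,0.01],"jaw":-1}]' >/dev/null; python3 lg.py +
python3 -m crank '[{"rot":[0,-0.333,0],"linear":[0.1,0,0.01],"jaw":-1},{"rot":[0,-0.333,0],"linear":[0.1,0,0.01],"jaw":-1},{"rot":[0,-0.333,0],"linear":[0.1,0,0.01],"jaw":-1},{"rot":[0,-0.333,0],"linear":[0.1,0,0.01],"jaw":-1}]' >/dev/null; python3 lg.py +
python3 -m crank '[{"rot":[0,-0.333,0],"linear":[0.1,0,0.005],"jaw":-1},{"rot":[0,-0.333,0],"linear":[0.1,0,0.005],"jaw":-1},{"rot":[0,-0.333,0],"linear":[0.1,0,0.005],"jaw":-1},{"rot":[0,-0.333,0],"linear":[0.1,0,0.005],"jaw":-1}]' >/dev/null; python3 lg.py +
python3 -m crank '[{"rot":[0,0.333,0],"linear":[-0.096,0,0.002],"jaw":-1},{"rot":[0,0.333,0],"linear":[-0.096,0,0.002],"jaw":-1},{"rot":[0,0.333,0],"linear":[-0.096,0,0.002],"jaw":-1},{"rot":[0,0.333,0],"linear":[-0.096,0,0.002],"jaw":-1}]' >/dev/null; python3 lg.py -
python3 -m crank '[{"rot":[0,0.333,0],"linear":[-0.096,0,0.002],"jaw":-1},{"rot":[0,0.333,0],"linear":[-0.096,0,0.002],"jaw":-1},{"rot":[0,0.333,0],"linear":[-0.096,0,0.002],"jaw":-1},{"rot":[0,0.333,0],"linear":[-0.096,0,0.002],"jaw":-1}]' >/dev/null; python3 lg.py -
```

```text
LOG + t9.00 phi 0.611 th 0.658 R 0.0469 y 0.0002 Ft 1.23 Fr -5.73 Fy -0.22 Ty -0.516 Tb -0.325 w 0.361
LOG + t9.40 phi 0.812 th 0.865 R 0.0466 y 0.0001 Ft -1.46 Fr -6.63 Fy -1.45 Ty -0.101 Tb 0.154 w 0.365
LOG + t9.80 phi 1.014 th 1.074 R 0.0465 y 0.0001 Ft -3.91 Fr -13.39 Fy -2.69 Ty 0.352 Tb 0.658 w 0.359
LOG - t10.20 phi 0.805 th 0.908 R 0.0459 y 0.0001 Ft 12.11 Fr -9.07 Fy -1.21 Ty -2.096 Tb -1.843 w 0.361
LOG - t10.60 phi 0.603 th 0.701 R 0.0462 y 0.0001 Ft 12.56 Fr -5.69 Fy 0.44 Ty -2.152 Tb -1.964 w 0.363
```

```bash
cat >> lg.py <<'E'
json.dump([int(sys.argv[1]+'1'),s['time_s'],phi,th,F@t,T[1]],open('d.txt','a'));open('d.txt','a').write('\n')
E
m(){ python3 lg.py -|cut -c1-95;}
python3 -m crank '[{"rot":[0,0.333,0],"linear":[-0.09,0,0.005],"jaw":-1},{"rot":[0,0.333,0],"linear":[-0.09,0,0.005],"jaw":-1}]' >/dev/null; m
python3 -m crank '[{"rot":[0,0.333,0],"linear":[-0.09,0,0.005],"jaw":-1},{"rot":[0,0.333,0],"linear":[-0.09,0,0.005],"jaw":-1}]' >/dev/null; m
python3 -m crank '[{"rot":[0,0.333,0],"linear":[-0.09,0,0.005],"jaw":-1},{"rot":[0,0.333,0],"linear":[-0.09,0,0.005],"jaw":-1}]' >/dev/null; m
python3 -m crank '[{"rot":[0,0.333,0],"linear":[-0.09,0,0.005],"jaw":-1},{"rot":[0,0.333,0],"linear":[-0.09,0,0.005],"jaw":-1}]' >/dev/null; m
python3 -m crank '[{"rot":[0,0.333,0],"linear":[-0.09,0,0.005],"jaw":-1},{"rot":[0,0.333,0],"linear":[-0.09,0,0.005],"jaw":-1}]' >/dev/null; m
python3 -m crank '[{"rot":[0,0.333,0],"linear":[-0.09,0,0.002],"jaw":-1},{"rot":[0,0.333,0],"linear":[-0.09,0,0.002],"jaw":-1}]' >/dev/null; m
python3 -m crank '[{"rot":[0,0.333,0],"linear":[-0.09,0,0.002],"jaw":-1},{"rot":[0,0.333,0],"linear":[-0.09,0,0.002],"jaw":-1}]' >/dev/null; m
python3 -m crank '[{"rot":[0,0.333,0],"linear":[-0.09,0,0.002],"jaw":-1},{"rot":[0,0.333,0],"linear":[-0.09,0,0.002],"jaw":-1}]' >/dev/null; m
python3 -m crank '[{"rot":[0,0.333,0],"linear":[-0.09,0,0.002],"jaw":-1},{"rot":[0,0.333,0],"linear":[-0.09,0,0.002],"jaw":-1}]' >/dev/null; m
python3 -c "
from ov import *
print(S()[0]['q'])"
```

```text
LOG - t10.80 phi 0.503 th 0.600 R 0.0463 y 0.0001 Ft 10.63 Fr -3.81 Fy 1.00 Ty -1.613 Tb -1.461
LOG - t11.00 phi 0.403 th 0.500 R 0.0464 y 0.0001 Ft 8.45 Fr 0.45 Fy 2.95 Ty -1.104 Tb -0.990 w
LOG - t11.20 phi 0.302 th 0.401 R 0.0466 y 0.0001 Ft 6.25 Fr 4.87 Fy 4.83 Ty -0.653 Tb -0.578 w
LOG - t11.40 phi 0.202 th 0.303 R 0.0467 y 0.0001 Ft 6.25 Fr 9.65 Fy 5.50 Ty -0.250 Tb -0.215 w
LOG - t11.60 phi 0.101 th 0.212 R 0.0468 y 0.0001 Ft 5.19 Fr 14.35 Fy 8.21 Ty -0.182 Tb -0.190 
LOG - t11.80 phi 0.000 th 0.121 R 0.0469 y 0.0001 Ft 5.22 Fr 16.54 Fy 10.35 Ty -0.334 Tb -0.384
LOG - t12.00 phi -0.100 th 0.031 R 0.0469 y 0.0001 Ft 8.23 Fr 22.46 Fy 14.39 Ty -0.497 Tb -0.58
LOG - t12.20 phi -0.201 th -0.060 R 0.0469 y 0.0001 Ft 7.97 Fr 28.53 Fy 17.61 Ty -0.735 Tb -0.8
LOG - t12.40 phi -0.301 th -0.152 R 0.0468 y 0.0001 Ft 10.81 Fr 36.38 Fy 23.60 Ty -1.136 Tb -1.
t 12.4 stand [-7.100e-03  1.000e-04  1.713e-01] F [-0.49 23.6  38.03] T [ 3.348 -1.136  0.761] w 0.362
[-0.29149658  0.20990362  2.01594193  0.24982839  0.67152574  0.85786212]
```

```bash
python3 -m crank '[{"rot":[0,0,0],"linear":[0,0,0],"jaw":-0.1},{"rot":[0,0,0],"linear":[0,0,0],"jaw":-0.1},{"rot":[0,0,0],"linear":[0,0,0],"jaw":-0.1}]'
python3 -c "
from ov import *
plan(-.3,.048)"
```

```text
time_s: 12.7
ee_pos: [0.4962, -0.0575, 0.1667]
ee_rot: [-0.02, 0.982, 0.121, 0.143]
force: [0.2, -0.3, 0.1]
gripper_width: 0.449
finger_force: 0.0
t 12.7 stand [-1.020e-02 -1.000e-04  1.667e-01] F [ 0.12 -0.31  0.07] T [0.079 0.256 0.012] w 0.449
phi now -0.29 R 0.0429 lin(now axes) [-0.11 -0.01 -0.2 ] lin(target axes) [-0.11 -0.   -0.21] rot [-0.04  0.07  0.02]
```

```bash
m(){ python3 lg.py $1|cut -c1-110;}
python3 -m crank '[{"rot":[-0.04,0.07,0.02],"linear":[-0.11,0,-0.2],"jaw":-0.1},{"rot":[0,0,0],"linear":[0,0,0],"jaw":-1},{"rot":[0,0,0],"linear":[0,0,0],"jaw":-1},{"rot":[0,0,0],"linear":[0,0,0],"jaw":-1},{"rot":[0,-0.333,0],"linear":[0.096,0,0.002],"jaw":-1},{"rot":[0,-0.333,0],"linear":[0.096,0,0.002],"jaw":-1}]' 50 >/dev/null; m +
python3 -m crank '[{"rot":[0,-0.333,0],"linear":[0.096,0,0.002],"jaw":-1},{"rot":[0,-0.333,0],"linear":[0.096,0,0.003],"jaw":-1}]' >/dev/null; m +
python3 -m crank '[{"rot":[0,-0.333,0],"linear":[0.096,0,0.002],"jaw":-1},{"rot":[0,-0.333,0],"linear":[0.096,0,0.003],"jaw":-1}]' >/dev/null; m +
python3 -m crank '[{"rot":[0,-0.333,0],"linear":[0.096,0,0.002],"jaw":-1},{"rot":[0,-0.333,0],"linear":[0.096,0,0.003],"jaw":-1}]' >/dev/null; m +
python3 -m crank '[{"rot":[0,-0.333,0],"linear":[0.096,0,0.002],"jaw":-1},{"rot":[0,-0.333,0],"linear":[0.096,0,0.003],"jaw":-1}]' >/dev/null; m +
python3 -m crank '[{"rot":[0,-0.333,0],"linear":[0.096,0,0.002],"jaw":-1},{"rot":[0,-0.333,0],"linear":[0.096,0,0.003],"jaw":-1}]' >/dev/null; m +
python3 -m crank '[{"rot":[0,-0.333,0],"linear":[0.096,0,0.002],"jaw":-1},{"rot":[0,-0.333,0],"linear":[0.096,0,0.003],"jaw":-1}]' >/dev/null; m +
python3 -m crank '[{"rot":[0,-0.333,0],"linear":[0.096,0,0.002],"jaw":-1},{"rot":[0,-0.333,0],"linear":[0.096,0,0.003],"jaw":-1}]' >/dev/null; m +
python3 -m crank '[{"rot":[0,-0.333,0],"linear":[0.096,0,0.002],"jaw":-1},{"rot":[0,-0.333,0],"linear":[0.096,0,0.003],"jaw":-1}]' >/dev/null; m +
python3 -m crank '[{"rot":[0,-0.333,0],"linear":[0.096,0,0.002],"jaw":-1},{"rot":[0,-0.333,0],"linear":[0.096,0,0.003],"jaw":-1}]' >/dev/null; m +
python3 -m crank '[{"rot":[0,-0.333,0],"linear":[0.096,0,0.002],"jaw":-1},{"rot":[0,-0.333,0],"linear":[0.096,0,0.003],"jaw":-1}]' >/dev/null; m +
python3 -m crank '[{"rot":[0,-0.333,0],"linear":[0.096,0,0.002],"jaw":-1},{"rot":[0,-0.333,0],"linear":[0.096,0,0.003],"jaw":-1}]' >/dev/null; m +
python3 -m crank '[{"rot":[0,-0.333,0],"linear":[0.096,0,0.002],"jaw":-1},{"rot":[0,-0.333,0],"linear":[0.096,0,0.003],"jaw":-1}]' >/dev/null; m +
python3 -c "
from ov import *
print(S()[0]['q'])"
```

```text
LOG + t13.30 phi -0.198 th -0.213 R 0.0476 y 0.0002 Ft 0.24 Fr -1.60 Fy 3.60 Ty 0.015 Tb -0.118 w 0.362
LOG + t13.50 phi -0.098 th -0.113 R 0.0474 y 0.0002 Ft -0.74 Fr -0.38 Fy 2.37 Ty 0.266 Tb 0.175 w 0.364
LOG + t13.70 phi 0.003 th -0.012 R 0.0472 y 0.0002 Ft -2.58 Fr -2.13 Fy 0.35 Ty 0.278 Tb 0.230 w 0.365
LOG + t13.90 phi 0.103 th 0.089 R 0.0471 y 0.0002 Ft -1.96 Fr -2.36 Fy 0.02 Ty 0.292 Tb 0.285 w 0.362
LOG + t14.10 phi 0.203 th 0.190 R 0.0469 y 0.0002 Ft -2.34 Fr -1.92 Fy -0.48 Ty 0.259 Tb 0.293 w 0.362
LOG + t14.30 phi 0.303 th 0.291 R 0.0467 y 0.0002 Ft -2.52 Fr -3.81 Fy -0.60 Ty 0.273 Tb 0.348 w 0.364
LOG + t14.50 phi 0.403 th 0.393 R 0.0466 y 0.0002 Ft -2.94 Fr -4.06 Fy -0.30 Ty 0.343 Tb 0.458 w 0.361
LOG + t14.70 phi 0.504 th 0.495 R 0.0465 y 0.0002 Ft -3.39 Fr -5.89 Fy -1.16 Ty 0.340 Tb 0.493 w 0.364
LOG + t14.90 phi 0.604 th 0.596 R 0.0463 y 0.0001 Ft -2.97 Fr -7.06 Fy -0.76 Ty 0.351 Tb 0.540 w 0.365
LOG + t15.10 phi 0.704 th 0.699 R 0.0462 y 0.0001 Ft -4.11 Fr -7.89 Fy -2.30 Ty 0.374 Tb 0.596 w 0.363
LOG + t15.30 phi 0.805 th 0.802 R 0.0460 y 0.0001 Ft -4.33 Fr -9.25 Fy -2.06 Ty 0.445 Tb 0.698 w 0.365
LOG + t15.50 phi 0.905 th 0.905 R 0.0460 y 0.0001 Ft -4.51 Fr -11.53 Fy -0.84 Ty 0.496 Tb 0.777 w 0.362
LOG + t15.70 phi 1.006 th 1.009 R 0.0459 y 0.0001 Ft -5.34 Fr -14.46 Fy -1.70 Ty 0.544 Tb 0.849 w 0.364
t 15.7 stand [3.880e-02 1.000e-04 1.494e-01] F [-15.07  -1.7   -3.23] T [0.051 0.544 0.02 ] w 0.364
[-0.04743944  0.96463694  1.08608636 -0.27421883  2.06148441  1.28149405]
```

```bash
m(){ python3 lg.py $1|cut -c1-110;}
python3 -m crank '[{"rot":[0,0.333,0],"linear":[-0.096,0,0.03],"jaw":-1},{"rot":[0,0.333,0],"linear":[-0.096,0,0.003],"jaw":-1}]' >/dev/null; m -
python3 -m crank '[{"rot":[0,0.333,0],"linear":[-0.096,0,0.002],"jaw":-1},{"rot":[0,0.333,0],"linear":[-0.096,0,0.003],"jaw":-1}]' >/dev/null; m -
python3 -m crank '[{"rot":[0,0.333,0],"linear":[-0.096,0,0.002],"jaw":-1},{"rot":[0,0.333,0],"linear":[-0.096,0,0.003],"jaw":-1}]' >/dev/null; m -
python3 -m crank '[{"rot":[0,0.333,0],"linear":[-0.096,0,0.002],"jaw":-1},{"rot":[0,0.333,0],"linear":[-0.096,0,0.003],"jaw":-1}]' >/dev/null; m -
python3 -m crank '[{"rot":[0,0.333,0],"linear":[-0.096,0,0.002],"jaw":-1},{"rot":[0,0.333,0],"linear":[-0.096,0,0.003],"jaw":-1}]' >/dev/null; m -
python3 -m crank '[{"rot":[0,0.333,0],"linear":[-0.096,0,0.002],"jaw":-1},{"rot":[0,0.333,0],"linear":[-0.096,0,0.003],"jaw":-1}]' >/dev/null; m -
python3 -m crank '[{"rot":[0,0.333,0],"linear":[-0.096,0,0.002],"jaw":-1},{"rot":[0,0.333,0],"linear":[-0.096,0,0.003],"jaw":-1}]' >/dev/null; m -
python3 -m crank '[{"rot":[0,0.333,0],"linear":[-0.096,0,0.002],"jaw":-1},{"rot":[0,0.333,0],"linear":[-0.096,0,0.003],"jaw":-1}]' >/dev/null; m -
python3 -m crank '[{"rot":[0,0.333,0],"linear":[-0.096,0,0.002],"jaw":-1},{"rot":[0,0.333,0],"linear":[-0.096,0,0.003],"jaw":-1}]' >/dev/null; m -
python3 -m crank '[{"rot":[0,0.333,0],"linear":[-0.096,0,0.002],"jaw":-1},{"rot":[0,0.333,0],"linear":[-0.096,0,0.003],"jaw":-1}]' >/dev/null; m -
python3 -m crank '[{"rot":[0,0.333,0],"linear":[-0.096,0,0.002],"jaw":-1},{"rot":[0,0.333,0],"linear":[-0.096,0,0.003],"jaw":-1}]' >/dev/null; m -
python3 -m crank '[{"rot":[0,0.333,0],"linear":[-0.096,0,0.002],"jaw":-1},{"rot":[0,0.333,0],"linear":[-0.096,0,0.003],"jaw":-1}]' >/dev/null; m -
cat > fit.py <<'E'
import json,numpy as np
D=np.array([json.loads(l) for l in open('d.txt') if l.strip()]);D=D[D[:,1]>13.4]
from scipy.optimize import least_squares
sg,_,ph,th,Ft,Ty=D.T
# Ty +.42 sin -.05 + k Ft = -sg*.52 + A sin ph + B cos ph ; g torque on tool (+phi)
def run(fk,fb):
    def r(p):
        A,B,k,b,b0=p
        return np.r_[Ty+b*np.sin(ph)-b0+k*Ft+sg*.52-A*np.sin(ph)-B*np.cos(ph),(k-.225)/fk*.05,(b-.42)/fb*.05,(b0-.06)/fb*.05]
    o=least_squares(r,[0,.3,.22,.42,.05],loss='soft_l1',f_scale=.1)
    A,B=o.x[:2];n=len(sg);print(np.round(o.x,3),'M',round(np.hypot(A,B),3),'phi where sum g=0, stable:',np.degrees(np.arctan2(B,-A)) ,'rms',np.sqrt(np.mean(o.fun[:n]**2)));return o
for a in ((.02,.05),(.02,.01),(.1,.05)):o=run(*a)
k=.225;print(np.round(np.c_[sg,ph,Ty+.42*np.sin(ph)-.06+k*Ft+sg*.52],3)[:, :].tolist())
E
python3 fit.py
```

```text
LOG - t15.90 phi 0.898 th 0.946 R 0.0452 y 0.0001 Ft 9.00 Fr -7.35 Fy -2.21 Ty -1.606 Tb -1.328 w 0.362
LOG - t16.10 phi 0.796 th 0.839 R 0.0453 y 0.0001 Ft 11.31 Fr -7.55 Fy -2.25 Ty -2.040 Tb -1.790 w 0.366
LOG - t16.30 phi 0.695 th 0.735 R 0.0454 y 0.0001 Ft 12.79 Fr -7.43 Fy -2.30 Ty -2.157 Tb -1.938 w 0.364
LOG - t16.50 phi 0.595 th 0.632 R 0.0456 y 0.0001 Ft 12.91 Fr -8.25 Fy -1.51 Ty -2.247 Tb -2.061 w 0.361
LOG - t16.70 phi 0.494 th 0.530 R 0.0457 y 0.0001 Ft 13.22 Fr -9.13 Fy -1.96 Ty -2.313 Tb -2.163 w 0.366
LOG - t16.90 phi 0.394 th 0.427 R 0.0458 y 0.0002 Ft 12.68 Fr -9.74 Fy -1.41 Ty -2.376 Tb -2.265 w 0.362
LOG - t17.10 phi 0.293 th 0.326 R 0.0460 y 0.0001 Ft 14.99 Fr -10.60 Fy -1.28 Ty -2.463 Tb -2.391 w 0.365
LOG - t17.30 phi 0.193 th 0.223 R 0.0461 y 0.0001 Ft 14.59 Fr -12.95 Fy 0.29 Ty -2.543 Tb -2.512 w 0.360
LOG - t17.50 phi 0.093 th 0.122 R 0.0463 y 0.0001 Ft 14.18 Fr -14.58 Fy 0.37 Ty -2.616 Tb -2.627 w 0.360
LOG - t17.70 phi -0.007 th 0.021 R 0.0465 y 0.0001 Ft 15.90 Fr -15.46 Fy 2.09 Ty -2.685 Tb -2.738 w 0.365
LOG - t17.90 phi -0.107 th -0.079 R 0.0467 y 0.00
[... 312 characters left out ...]
78 phi where sum g=0, stable: 112.54162058593171 rms 0.11476564439773974
[0.118 0.28  0.227 0.42  0.034] M 0.304 phi where sum g=0, stable: 112.87848612463465 rms 0.11454442474862901
[[1.0, -0.098, 0.518], [1.0, 0.003, 0.16], [1.0, 0.103, 0.354], [1.0, 0.203, 0.277], [1.0, 0.303, 0.29], [1.0, 0.403, 0.307], [1.0, 0.504, 0.24], [1.0, 0.604, 0.381], [1.0, 0.704, 0.181], [1.0, 0.805, 0.234], [1.0, 0.905, 0.272], [1.0, 1.006, 0.157], [-1.0, 0.898, 0.168], [-1.0, 0.796, 0.224], [-1.0, 0.695, 0.409], [-1.0, 0.595, 0.314], [-1.0, 0.494, 0.281], [-1.0, 0.394, 0.057], [-1.0, 0.293, 0.451], [-1.0, 0.193, 0.241], [-1.0, 0.093, 0.033], [-1.0, -0.007, 0.311], [-1.0, -0.107, 0.114], [-1.0, -0.207, 0.056]]
```

```bash
sed -i 's/^C=.*;yaw/C=np.array([.506-.0012,-.0553,0]);yaw/' ov.py
python3 -m crank '[{"rot":[0,-0.8,0],"linear":[0.23,0,0.03],"jaw":-1},{"rot":[0,-0.8,0],"linear":[0.23,0,0.03],"jaw":-1},{"rot":[0,-0.8,0],"linear":[0.23,0,0.02],"jaw":-1},{"rot":[0,-0.8,0],"linear":[0.23,0,0.02],"jaw":-1},{"rot":[0,-0.8,0],"linear":[0.23,0,0.02],"jaw":-1},{"rot":[0,-0.8,0],"linear":[0.23,0,0.02],"jaw":-1},{"rot":[0,-0.8,0],"linear":[0.23,0,0.02],"jaw":-1},{"rot":[0,-0.8,0],"linear":[0.23,0,0.02],"jaw":-1},{"rot":[0,-0.8,0],"linear":[0.23,0,0.02],"jaw":-1},{"rot":[0,-0.8,0],"linear":[0.23,0,0.02],"jaw":-1},{"rot":[0,0,0],"linear":[0,0,0],"jaw":-1}]' >/dev/null; python3 lg.py +
python3 -m crank '[{"rot":[0,0,0],"linear":[0,0,0],"jaw":-0.1},{"rot":[0,0,0],"linear":[0,0,0],"jaw":-0.1},{"rot":[0,0,0],"linear":[0,0,0],"jaw":-0.1}]' >/dev/null; python3 lg.py +; sed -i '$d' d.txt
python3 -c "
from ov import *
plan(1,.048)"
```

```text
LOG + t19.20 phi 1.011 th 1.099 R 0.0445 y 0.0001 Ft 2.02 Fr -8.50 Fy -2.52 Ty 0.128 Tb 0.434 w 0.363
LOG + t19.50 phi 0.997 th 1.041 R 0.0469 y 0.0002 Ft 0.27 Fr -0.43 Fy 0.04 Ty -0.367 Tb -0.064 w 0.452
t 19.5 stand [0.0405 0.0002 0.1487] F [-0.21  0.04 -0.46] T [ 0.08  -0.367  0.036] w 0.452
phi now 0.997 R 0.0469 lin(now axes) [-0.08  0.01 -0.04] lin(target axes) [-0.08  0.01 -0.04] rot [-0.   -0.02 -0.  ]
```

```bash

python3 -m crank '[{"rot":[0,0.8,0],"linear":[-0.31,0,0.0],"jaw":-0.1},{"rot":[0,0.8,0],"linear":[-0.23,0,0.013],"jaw":-0.1},{"rot":[0,0.8,0],"linear":[-0.23,0,0.013],"jaw":-0.1},{"rot":[0,0.8,0],"linear":[-0.23,0,0.013],"jaw":-0.1},{"rot":[0,0.8,0],"linear":[-0.23,0,0.013],"jaw":-0.1},{"rot":[0,0.8,0],"linear":[-0.23,0,0.013],"jaw":-0.1},{"rot":[0,0.8,0],"linear":[-0.23,0,0.013],"jaw":-0.1},{"rot":[0,0.8,0],"linear":[-0.23,0,0.013],"jaw":-0.1},{"rot":[0,0.8,0],"linear":[-0.23,0,0.013],"jaw":-0.1},{"rot":[0,0.8,0],"linear":[-0.23,0,0.013],"jaw":-0.1},{"rot":[0,0,0],"linear":[0,0,0],"jaw":-0.1}]' >/dev/null
python3 -c "
from ov import *
plan(-.2,.048)"
```

```text
t 20.6 stand [-0.0127  0.0006  0.1717] F [ 0.8  -1.09  0.41] T [ 0.047  0.183 -0.059] w 0.452
phi now -0.204 R 0.0484 lin(now axes) [0.13 0.02 0.01] lin(target axes) [0.13 0.02 0.01] rot [ 0.   -0.02 -0.01]
```

```bash
mv d.txt d1.txt; sed -i 's/+.42\*np.sin(phi)-.05/+.48*np.sin(phi)-.07/' lg.py; m(){ python3 lg.py $1|cut -c1-110;}
python3 -m crank '[{"rot":[0,0,0],"linear":[0.13,0.02,0],"jaw":-0.1},{"rot":[0,0,0],"linear":[0,0,0],"jaw":-1},{"rot":[0,0,0],"linear":[0,0,0],"jaw":-1},{"rot":[0,0,0],"linear":[0,0,0],"jaw":-1},{"rot":[0,-0.667,0],"linear":[0.192,0,0.01],"jaw":-1},{"rot":[0,-0.667,0],"linear":[0.192,0,0.01],"jaw":-1},{"rot":[0,-0.667,0],"linear":[0.192,0,0.01],"jaw":-1},{"rot":[0,-0.667,0],"linear":[0.192,0,0.01],"jaw":-1}]' >/dev/null; m +
python3 -m crank '[{"rot":[0,-0.333,0],"linear":[0.096,0,0.002],"jaw":-1}]' >/dev/null; m +
python3 -m crank '[{"rot":[0,-0.333,0],"linear":[0.096,0,0.002],"jaw":-1}]' >/dev/null; m +
python3 -m crank '[{"rot":[0,-0.333,0],"linear":[0.096,0,0.002],"jaw":-1}]' >/dev/null; m +
python3 -m crank '[{"rot":[0,-0.333,0],"linear":[0.096,0,0.002],"jaw":-1}]' >/dev/null; m +
python3 -m crank '[{"rot":[0,-0.333,0],"linear":[0.096,0,0.002],"jaw":-1}]' >/dev/null; m +
python3 -m crank '[{"rot":[0,-0.333,0],"linear":[0.096,0,0.002],"jaw":-1}]' >/dev/null; m +
python3 -m crank '[{"rot":[0,-0.333,0],"linear":[0.096,0,0.002],"jaw":-1}]' >/dev/null; m +
python3 -m crank '[{"rot":[0,-0.333,0],"linear":[0.096,0,0.002],"jaw":-1}]' >/dev/null; m +
python3 -m crank '[{"rot":[0,-0.333,0],"linear":[0.096,0,0.002],"jaw":-1}]' >/dev/null; m +
python3 -m crank '[{"rot":[0,-0.333,0],"linear":[0.096,0,0.002],"jaw":-1}]' >/dev/null; m +
python3 -m crank '[{"rot":[0,-0.333,0],"linear":[0.096,0,0.002],"jaw":-1}]' >/dev/null; m +
python3 -m crank '[{"rot":[0,-0.333,0],"linear":[0.096,0,0.002],"jaw":-1}]' >/dev/null; m +
python3 -m crank '[{"rot":[0,-0.333,0],"linear":[0.096,0,0.002],"jaw":-1}]' >/dev/null; m +
python3 -m crank '[{"rot":[0,-0.333,0],"linear":[0.096,0,0.002],"jaw":-1}]' >/dev/null; m +
python3 -m crank '[{"rot":[0,-0.333,0],"linear":[0.096,0,0.002],"jaw":-1}]' >/dev/null; m +
python3 -m crank '[{"rot":[0,-0.333,0],"linear":[0.096,0,0.002],"jaw":-1}]' >/dev/null; m +
python3 -m crank '[{"rot":[0,-0.333,0],"linear":[0.096,0,0.002],"jaw":-1}]' >/dev/null; m +
python3 -m crank '[{"rot":[0,-0.333,0],"linear":[0.096,0,0.002],"jaw":-1}]' >/dev/null; m +
```

```text
LOG + t21.40 phi 0.206 th 0.260 R 0.0476 y 0.0002 Ft 1.08 Fr -15.23 Fy -1.30 Ty -0.706 Tb -0.678 w 0.364
LOG + t21.50 phi 0.257 th 0.315 R 0.0476 y 0.0002 Ft -3.26 Fr -3.52 Fy -0.60 Ty 0.367 Tb 0.419 w 0.363
LOG + t21.60 phi 0.305 th 0.361 R 0.0475 y 0.0002 Ft -0.45 Fr -7.93 Fy -0.26 Ty -0.228 Tb -0.154 w 0.360
LOG + t21.70 phi 0.355 th 0.410 R 0.0476 y 0.0002 Ft 0.13 Fr -9.63 Fy -0.77 Ty -0.415 Tb -0.319 w 0.361
LOG + t21.80 phi 0.405 th 0.459 R 0.0476 y 0.0001 Ft 0.13 Fr -11.32 Fy -0.04 Ty -0.564 Tb -0.445 w 0.362
LOG + t21.90 phi 0.455 th 0.509 R 0.0475 y 0.0002 Ft 0.94 Fr -12.17 Fy -1.25 Ty -0.630 Tb -0.489 w 0.359
LOG + t22.00 phi 0.505 th 0.559 R 0.0475 y 0.0001 Ft 0.42 Fr -12.86 Fy -0.59 Ty -0.627 Tb -0.465 w 0.360
LOG + t22.10 phi 0.555 th 0.610 R 0.0475 y 0.0001 Ft 0.06 Fr -13.31 Fy -0.60 Ty -0.737 Tb -0.554 w 0.359
LOG + t22.20 phi 0.606 th 0.660 R 0.0475 y 0.0001 Ft -0.02 Fr -15.03 Fy 0.32 Ty -0.762 Tb -0.559 w 0.362
LOG + t22.30 phi 0.656 th 0.710 R 0.0475 y 0.0002 Ft -0.47 Fr -17.47 Fy -0.76 Ty -0.759 Tb -0.536 w 0.358
LOG + t22.40 phi 0.706 th 0.760 R 0.0475 y 0.0001 Ft
[... 195 characters left out ...]
474 y 0.0001 Ft 0.75 Fr -19.90 Fy -1.48 Ty -0.857 Tb -0.580 w 0.362
LOG + t22.70 phi 0.857 th 0.912 R 0.0474 y 0.0001 Ft -0.67 Fr -20.71 Fy -1.33 Ty -0.889 Tb -0.596 w 0.364
LOG + t22.80 phi 0.907 th 0.962 R 0.0474 y 0.0001 Ft 0.46 Fr -23.96 Fy -0.92 Ty -0.915 Tb -0.606 w 0.368
LOG + t22.90 phi 0.958 th 1.013 R 0.0474 y 0.0001 Ft -0.07 Fr -26.36 Fy -1.38 Ty -0.888 Tb -0.565 w 0.360
LOG + t23.00 phi 1.008 th 1.064 R 0.0474 y 0.0001 Ft -1.04 Fr -27.49 Fy 0.08 Ty -0.924 Tb -0.588 w 0.361
LOG + t23.10 phi 1.059 th 1.114 R 0.0474 y 0.0001 Ft -1.54 Fr -31.28 Fy -0.37 Ty -0.949 Tb -0.601 w 0.360
LOG + t23.20 phi 1.109 th 1.165 R 0.0474 y 0.0001 Ft -1.62 Fr -33.54 Fy 0.10 Ty -0.920 Tb -0.560 w 0.364
```

```bash
m(){ python3 lg.py $1|cut -c1-110;}
python3 -m crank '[{"rot":[0,0.333,0],"linear":[-0.096,0,0.002],"jaw":-1},{"rot":[0,0.333,0],"linear":[-0.096,0,0.002],"jaw":-1}]' >/dev/null
python3 -m crank '[{"rot":[0,0.333,0],"linear":[-0.096,0,0.002],"jaw":-1}]' >/dev/null; m -
python3 -m crank '[{"rot":[0,0.333,0],"linear":[-0.096,0,0.002],"jaw":-1}]' >/dev/null; m -
python3 -m crank '[{"rot":[0,0.333,0],"linear":[-0.096,0,0.002],"jaw":-1}]' >/dev/null; m -
python3 -m crank '[{"rot":[0,0.333,0],"linear":[-0.096,0,0.002],"jaw":-1}]' >/dev/null; m -
python3 -m crank '[{"rot":[0,0.333,0],"linear":[-0.096,0,0.002],"jaw":-1}]' >/dev/null; m -
python3 -m crank '[{"rot":[0,0.333,0],"linear":[-0.096,0,0.002],"jaw":-1}]' >/dev/null; m -
python3 -m crank '[{"rot":[0,0.333,0],"linear":[-0.096,0,0.002],"jaw":-1}]' >/dev/null; m -
python3 -m crank '[{"rot":[0,0.333,0],"linear":[-0.096,0,0.002],"jaw":-1}]' >/dev/null; m -
python3 -m crank '[{"rot":[0,0.333,0],"linear":[-0.096,0,0.002],"jaw":-1}]' >/dev/null; m -
python3 -m crank '[{"rot":[0,0.333,0],"linear":[-0.096,0,0.002],"jaw":-1}]' >/dev/null; m -
python3 -m crank '[{"rot":[0,0.333,0],"linear":[-0.096,0,0.002],"jaw":-1}]' >/dev/null; m -
python3 -m crank '[{"rot":[0,0.333,0],"linear":[-0.096,0,0.002],"jaw":-1}]' >/dev/null; m -
python3 -m crank '[{"rot":[0,0.333,0],"linear":[-0.096,0,0.002],"jaw":-1}]' >/dev/null; m -
python3 -m crank '[{"rot":[0,0.333,0],"linear":[-0.096,0,0.002],"jaw":-1}]' >/dev/null; m -
python3 -m crank '[{"rot":[0,0.333,0],"linear":[-0.096,0,0.002],"jaw":-1}]' >/dev/null; m -
python3 -m crank '[{"rot":[0,0.333,0],"linear":[-0.096,0,0.002],"jaw":-1}]' >/dev/null; m -
python3 - <<'E'
import json,numpy as np
D=np.array([json.loads(l) for l in open('d.txt') if l.strip()])
sg,_,ph,th,Ft,Ty=D.T
g=Ty+.48*np.sin(ph)-.07+.225*Ft+.52*sg
for s in(1,-1):
    k=sg==s;print(s,np.polyfit(ph[k],g[k],1),g[k].std())
p=np.polyfit(ph,g,1);print(p,-p[1]/p[0])
A=np.c_[np.sin(ph),np.cos(ph),-sg,-Ft];c,*_=np.linalg.lstsq(A,Ty+.48*np.sin(ph)-.07,rcond=None);print('free k, fric',c)
E
```

```text
LOG - t23.50 phi 0.954 th 1.030 R 0.0470 y 0.0001 Ft 7.55 Fr -25.24 Fy -1.62 Ty -1.553 Tb -1.232 w 0.364
LOG - t23.60 phi 0.903 th 0.979 R 0.0470 y 0.0001 Ft 7.78 Fr -23.33 Fy -1.76 Ty -1.654 Tb -1.347 w 0.361
LOG - t23.70 phi 0.852 th 0.928 R 0.0470 y 0.0001 Ft 7.92 Fr -21.53 Fy -0.89 Ty -1.705 Tb -1.413 w 0.364
LOG - t23.80 phi 0.802 th 0.877 R 0.0470 y 0.0001 Ft 8.08 Fr -20.80 Fy -1.24 Ty -1.711 Tb -1.436 w 0.366
LOG - t23.90 phi 0.751 th 0.826 R 0.0470 y 0.0001 Ft 8.80 Fr -19.63 Fy -0.75 Ty -1.696 Tb -1.439 w 0.362
LOG - t24.00 phi 0.701 th 0.776 R 0.0471 y 0.0001 Ft 8.48 Fr -18.61 Fy -1.15 Ty -1.689 Tb -1.449 w 0.362
LOG - t24.10 phi 0.651 th 0.726 R 0.0471 y 0.0001 Ft 8.20 Fr -17.58 Fy -0.08 Ty -1.664 Tb -1.443 w 0.362
LOG - t24.20 phi 0.601 th 0.675 R 0.0471 y 0.0001 Ft 8.40 Fr -16.98 Fy -0.61 Ty -1.727 Tb -1.526 w 0.364
LOG - t24.30 phi 0.550 th 0.625 R 0.0471 y 0.0001 Ft 8.73 Fr -16.72 Fy -1.51 Ty -1.552 Tb -1.371 w 0.361
LOG - t24.40 phi 0.500 th 0.575 R 0.0471 y 0.0001 Ft 8.64 Fr -16.14 Fy -1.63 Ty -1.570 Tb -1.410 w 0.363
LOG - t24.50 phi 0.450 th 0.524 R 0.0472 y 0.0001 Ft 8.26 Fr -14.83 Fy -1.22 Ty -1.524 Tb -1.386 w 0.362
LOG - t24.60 phi 0.400 th 0.474 R 0.0472 y 0.0001 Ft 9.18 Fr -14.76 Fy -0.66 Ty -1.470 Tb -1.354 w 0.368
LOG - t24.70 phi 0.349 th 0.424 R 0.0472 y 0.0001 Ft 8.77 Fr -15.41 Fy -0.36 Ty -1.462 Tb -1.368 w 0.359
LOG - t24.80 phi 0.299 th 0.375 R 0.0472 y 0.0002 Ft 9.13 Fr -13.72 Fy -0.38 Ty -1.333 Tb -1.262 w 0.362
LOG - t24.90 phi 0.249 th 0.324 R 0.0472 y 0.0001 Ft 8.05 Fr -14.46 Fy -0.00 Ty -1.293 Tb -1.245 w 0.364
LOG - t25.00 phi 0.199 th 0.274 R 0.0472 y 0.0001 Ft 9.38 Fr -13.34 Fy -0.04 Ty -1.242 Tb -1.217 w 0.365
1 [-0.62361685  0.39363702] 0.20816472486410806
-1 [-0.49931431  0.30208287] 0.15124364211309965
[-0.57221905  0.35265259] 0.6162894975819322
free k, fric [-0.58156844  0.09016971  0.24731198  0.16328741]
```

```bash
python3 - <<'E'
import json,numpy as np
from scipy.optimize import least_squares
def ld(f):return np.array([json.loads(l) for l in open(f) if l.strip()])
a=ld('d1.txt');a=a[(a[:,1]>13.6)&(a[:,1]<18.3)&~((a[:,1]>15.8)&(a[:,1]<16.2))];b=ld('d.txt');b=b[(b[:,1]>21.85)&~((b[:,1]>23.4)&(b[:,1]<23.65))]
D=np.r_[a,b];sg,t,ph,th,Ft,Ty=D.T;g2=t>20;w=ph+np.where(g2,1.2,0)
Fr=np.where(g2,np.where(sg>0,-8-27*(ph-.3)/.8,-13-12*((ph-.2)/.75)**2),np.where(sg>0,-2-12*(ph/1)**2,-7-9*(.8-ph)))
for cx in(-.0012,0.0006,-.0025):
  e=.047*(th-ph)-(cx-np.where(g2,-.0012,0))*np.cos(ph)
  for kb in(.42,.48):
    y=Ty+kb*np.sin(ph)-e*Fr
    r=lambda p:np.r_[(y-p[4]+p[2]*Ft+.52*sg+p[0]*np.sin(w-p[1]))/.1,(p[4]-.06)/.03,(p[0]-.4)/.05]
    o=least_squares(r,[.4,1.9,.225,0,.06],loss='soft_l1');print(cx,kb,np.round(o.x,3),'phi2*',round(o.x[1]-1.2,3),round(o.cost,1))
E
```

```text
-0.0012 0.42 [ 0.38   2.057  0.224  0.    -0.018] phi2* 0.857 24.9
-0.0012 0.48 [3.860e-01 2.113e+00 2.250e-01 0.000e+00 1.000e-03] phi2* 0.913 24.0
0.0006 0.42 [ 0.382  2.029  0.225  0.    -0.03 ] phi2* 0.829 25.8
0.0006 0.48 [ 0.386  2.084  0.225 -1.951 -0.011] phi2* 0.884 24.8
-0.0025 0.42 [ 0.379  2.077  0.224  0.    -0.009] phi2* 0.877 24.3
-0.0025 0.48 [0.386 2.135 0.224 0.239 0.008] phi2* 0.935 23.4
```

```bash
mv d.txt d2.txt; cat >> lg.py <<'E'
open('f.txt','a').write(json.dumps([sys.argv[1],s['time_s'],phi,th,float(F@t),float(-F@M[:,2]),T[1],np.hypot(p[0],p[2]-.125)])+'\n')
E
m(){ python3 lg.py $1|cut -c1-110;}
python3 -m crank '[{"rot":[0,-0.667,0],"linear":[0.192,0,0.03],"jaw":-1},{"rot":[0,-0.667,0],"linear":[0.192,0,0.03],"jaw":-1},{"rot":[0,-0.667,0],"linear":[0.192,0,0.02],"jaw":-1},{"rot":[0,-0.667,0],"linear":[0.192,0,0.02],"jaw":-1},{"rot":[0,-0.667,0],"linear":[0.192,0,0.02],"jaw":-1},{"rot":[0,-0.667,0],"linear":[0.192,0,0.02],"jaw":-1},{"rot":[0,0,0],"linear":[0,0,0],"jaw":-1}]'  >/dev/null; m +
python3 -m crank '[{"rot":[0,0,0],"linear":[0,0,0],"jaw":-0.1},{"rot":[0,0,0],"linear":[0,0,0],"jaw":-0.1},{"rot":[0,0,0],"linear":[0,0,0],"jaw":-0.1},{"rot":[0,0,0],"linear":[0,0,-0.2],"jaw":-0.1},{"rot":[0,0,0],"linear":[0,0,0],"jaw":-0.1}]'  >/dev/null; m 0
python3 -m crank '[{"rot":[0,0,0],"linear":[0,0,0],"jaw":-0.1}]'  >/dev/null; m 0
python3 -m crank '[{"rot":[0,0,0],"linear":[0,0,0],"jaw":-0.1}]'  >/dev/null; m 0
python3 -m crank '[{"rot":[0,0,0],"linear":[0,0,0],"jaw":-0.1}]'  >/dev/null; m 0
python3 -m crank '[{"rot":[0,0,0],"linear":[0,0,0],"jaw":-0.1}]'  >/dev/null; m 0
python3 -m crank '[{"rot":[0,0.667,0],"linear":[-0.2,0,0],"jaw":-0.1},{"rot":[0,0.667,0],"linear":[-0.2,0,0.01],"jaw":-0.1},{"rot":[0,0.667,0],"linear":[-0.2,0,0.01],"jaw":-0.1},{"rot":[0,0,0],"linear":[0,0,0],"jaw":-0.1}]'  >/dev/null; m 0
python3 -m crank '[{"rot":[0,0,0],"linear":[0,0,0],"jaw":-0.1}]'  >/dev/null; m 0
python3 -m crank '[{"rot":[0,0,0],"linear":[0,0,0],"jaw":-0.1}]'  >/dev/null; m 0
python3 -m crank '[{"rot":[0,0,0],"linear":[0,0,0],"jaw":-0.1}]'  >/dev/null; m 0
python3 -m crank '[{"rot":[0,0.667,0],"linear":[-0.2,0,0],"jaw":-0.1},{"rot":[0,0.667,0],"linear":[-0.2,0,0.01],"jaw":-0.1},{"rot":[0,0.667,0],"linear":[-0.2,0,0.01],"jaw":-0.1},{"rot":[0,0,0],"linear":[0,0,0],"jaw":-0.1}]'  >/dev/null; m 0
python3 -m crank '[{"rot":[0,0,0],"linear":[0,0,0],"jaw":-0.1}]'  >/dev/null; m 0
python3 -m crank '[{"rot":[0,0,0],"linear":[0,0,0],"jaw":-0.1}]'  >/dev/null; m 0
python3 -m crank '[{"rot":[0,0,0],"linear":[0,0,0],"jaw":-0.1}]'  >/dev/null; m 0
python3 -c "
from ov import *
plan(.2,.048)"
```

```text
LOG + t25.70 phi 0.810 th 0.888 R 0.0468 y 0.0001 Ft -4.14 Fr -4.46 Fy -0.25 Ty 0.909 Tb 1.186 w 0.364
LOG 0 t26.20 phi 0.798 th 0.845 R 0.0541 y -0.0004 Ft -0.42 Fr 1.01 Fy -0.43 Ty -0.301 Tb -0.028 w 0.452
LOG 0 t26.30 phi 0.799 th 0.848 R 0.0534 y -0.0004 Ft 0.04 Fr -0.18 Fy -0.30 Ty -0.297 Tb -0.023 w 0.449
LOG 0 t26.40 phi 0.800 th 0.848 R 0.0531 y -0.0004 Ft -0.07 Fr 0.36 Fy -0.65 Ty -0.272 Tb 0.002 w 0.450
LOG 0 t26.50 phi 0.800 th 0.849 R 0.0530 y -0.0003 Ft -0.52 Fr 0.21 Fy 0.61 Ty -0.312 Tb -0.037 w 0.452
LOG 0 t26.60 phi 0.800 th 0.850 R 0.0530 y -0.0003 Ft -1.02 Fr 1.05 Fy -0.12 Ty -0.349 Tb -0.075 w 0.452
LOG 0 t27.00 phi 0.496 th 0.539 R 0.0538 y -0.0006 Ft -0.28 Fr 0.79 Fy 0.25 Ty -0.162 Tb -0.004 w 0.446
LOG 0 t27.10 phi 0.502 th 0.560 R 0.0527 y -0.0004 Ft -0.52 Fr -0.61 Fy -0.03 Ty -0.211 Tb -0.050 w 0.452
LOG 0 t27.20 phi 0.503 th 0.575 R 0.0520 y -0.0003 Ft 0.69 Fr 0.27 Fy 0.81 Ty -0.227 Tb -0.066 w 0.451
LOG 0 t27.30 phi 0.502 th 0.578 R 0.0518 y -0.0002 Ft 0.77 Fr -0.51 Fy 0.57 Ty -0.155 Tb 0.006 w 0.453
LOG 0 t27.70 phi 0.199 th 0.257 R 0.0518 y -0.0003 Ft 0.19 Fr 0.05 Fy -0.05 Ty -0.035 Tb -0.010 w 0.445
LOG 0 t27.80 phi 0.202 th 0.280 R 0.0516 y -0.0004 Ft 0.57 Fr -1.35 Fy -0.52 Ty -0.014 Tb 0.012 w 0.452
LOG 0 t27.90 phi 0.202 th 0.291 R 0.0513 y -0.0003 Ft 0.12 Fr -0.07 Fy -0.28 Ty -0.055 Tb -0.029 w 0.450
LOG 0 t28.00 phi 0.202 th 0.291 R 0.0511 y -0.0003 Ft -0.59 Fr 0.42 Fy -0.48 Ty -0.046 Tb -0.020 w 0.450
t 28.0 stand [ 0.0147 -0.0003  0.174 ] F [-0.49 -0.48  0.53] T [ 0.082 -0.046 -0.017] w 0.45
phi now 0.202 R 0.0511 lin(now axes) [-0.19 -0.01  0.12] lin(target axes) [-0.19 -0.01  0.12] rot [-0.    0.01  0.  ]
```

```bash
m(){ python3 lg.py $1|cut -c1-110;}
python3 -m crank '[{"rot":[0,0,0],"linear":[-0.19,-0.01,0.12],"jaw":-0.1},{"rot":[0,0,0],"linear":[0,0,0],"jaw":-1},{"rot":[0,0,0],"linear":[0,0,0],"jaw":-1},{"rot":[0,0,0],"linear":[0,0,0],"jaw":-1},{"rot":[0,-0.667,0],"linear":[0.192,0,0.01],"jaw":-1},{"rot":[0,-0.667,0],"linear":[0.192,0,0.01],"jaw":-1},{"rot":[0,-0.667,0],"linear":[0.192,0,0.01],"jaw":-1},{"rot":[0,-0.667,0],"linear":[0.192,0,0.01],"jaw":-1},{"rot":[0,0.333,0],"linear":[-0.096,0,0.005],"jaw":-1},{"rot":[0,0.333,0],"linear":[-0.096,0,0.002],"jaw":-1},{"rot":[0,0.333,0],"linear":[-0.096,0,0.002],"jaw":-1}]' >/dev/null; m -
python3 -m crank '[{"rot":[0,0.333,0],"linear":[-0.096,0,0.002],"jaw":-1}]' >/dev/null; m -
python3 -m crank '[{"rot":[0,0.333,0],"linear":[-0.096,0,0.002],"jaw":-1}]' >/dev/null; m -
python3 -m crank '[{"rot":[0,0.333,0],"linear":[-0.096,0,0.002],"jaw":-1}]' >/dev/null; m -
python3 -m crank '[{"rot":[0,0.333,0],"linear":[-0.096,0,0.002],"jaw":-1}]' >/dev/null; m -
python3 -m crank '[{"rot":[0,0.333,0],"linear":[-0.096,0,0.002],"jaw":-1}]' >/dev/null; m -
python3 -m crank '[{"rot":[0,0.333,0],"linear":[-0.096,0,0.002],"jaw":-1}]' >/dev/null; m -
python3 -m crank '[{"rot":[0,0.333,0],"linear":[-0.096,0,0.002],"jaw":-1}]' >/dev/null; m -
python3 -m crank '[{"rot":[0,0.333,0],"linear":[-0.096,0,0.002],"jaw":-1}]' >/dev/null; m -
python3 -m crank '[{"rot":[0,0.333,0],"linear":[-0.096,0,0.002],"jaw":-1}]' >/dev/null; m -
python3 -m crank '[{"rot":[0,0.333,0],"linear":[-0.096,0,0.002],"jaw":-1}]' >/dev/null; m -
python3 -m crank '[{"rot":[0,0.333,0],"linear":[-0.096,0,0.002],"jaw":-1}]' >/dev/null; m -
python3 -m crank '[{"rot":[0,0.333,0],"linear":[-0.096,0,0.002],"jaw":-1}]' >/dev/null; m -
python3 -m crank '[{"rot":[0,-0.333,0],"linear":[0.096,0,0.002],"jaw":-1},{"rot":[0,-0.333,0],"linear":[0.096,0,0.002],"jaw":-1},{"rot":[0,-0.333,0],"linear":[0.096,0,0.002],"jaw":-1}]' >/dev/null; m +
python3 -m crank '[{"rot":[0,-0.333,0],"linear":[0.096,0,0.002],"jaw":-1}]' >/dev/null; m +
python3 -m crank '[{"rot":[0,-0.333,0],"linear":[0.096,0,0.002],"jaw":-1}]' >/dev/null; m +
python3 -m crank '[{"rot":[0,-0.333,0],"linear":[0.096,0,0.002],"jaw":-1}]' >/dev/null; m +
python3 -m crank '[{"rot":[0,-0.333,0],"linear":[0.096,0,0.002],"jaw":-1}]' >/dev/null; m +
python3 -m crank '[{"rot":[0,-0.333,0],"linear":[0.096,0,0.002],"jaw":-1}]' >/dev/null; m +
python3 -m crank '[{"rot":[0,-0.333,0],"linear":[0.096,0,0.002],"jaw":-1}]' >/dev/null; m +
python3 -m crank '[{"rot":[0,-0.333,0],"linear":[0.096,0,0.002],"jaw":-1}]' >/dev/null; m +
python3 -m crank '[{"rot":[0,-0.333,0],"linear":[0.096,0,0.002],"jaw":-1}]' >/dev/null; m +
python3 -m crank '[{"rot":[0,-0.333,0],"linear":[0.096,0,0.002],"jaw":-1}]' >/dev/null; m +
python3 -m crank '[{"rot":[0,-0.333,0],"linear":[0.096,0,0.002],"jaw":-1}]' >/dev/null; m +
python3 -m crank '[{"rot":[0,-0.333,0],"linear":[0.096,0,0.002],"jaw":-1}]' >/dev/null; m +
python3 - <<'E'
import json,numpy as np
from scipy.optimize import least_squares
D=[json.loads(l) for l in open('f.txt')];D=np.array([[1 if d[0]=='+' else -1]+d[1:] for d in D if d[0]!='0' and d[1]>28.5])
sg,t,ph,th,Ft,Fr,Ty,R=D.T;e=R*(th-ph)
y=Ty+.48*np.sin(ph)-.045-e*Fr
for kf in(0,1):
    r=lambda p:np.r_[(y+(p[2] if kf else .225)*Ft+.52*sg+p[0]*np.sin(ph-p[1]))/.1,(p[0]-.39)/.04]
    o=least_squares(r,[.4,.2,.225],loss='soft_l1');J=o.jac;print(np.round(o.x,3),o.cost)
    f=o.fun[:-1];print(f[sg>0].mean()*.1,f[sg<0].mean()*.1,f.std()*.1)
E
```

```text
LOG - t29.10 phi 0.448 th 0.458 R 0.0467 y 0.0002 Ft 9.94 Fr -15.74 Fy -1.34 Ty -2.059 Tb -1.921 w 0.362
LOG - t29.20 phi 0.397 th 0.406 R 0.0467 y 0.0001 Ft 12.55 Fr -17.30 Fy -0.12 Ty -2.267 Tb -2.151 w 0.365
LOG - t29.30 phi 0.347 th 0.355 R 0.0467 y 0.0001 Ft 12.27 Fr -18.23 Fy 0.06 Ty -2.401 Tb -2.308 w 0.363
LOG - t29.40 phi 0.297 th 0.305 R 0.0467 y 0.0002 Ft 12.88 Fr -20.03 Fy -0.41 Ty -2.455 Tb -2.384 w 0.365
LOG - t29.50 phi 0.247 th 0.255 R 0.0467 y 0.0002 Ft 12.44 Fr -20.20 Fy -0.59 Ty -2.507 Tb -2.459 w 0.360
LOG - t29.60 phi 0.197 th 0.204 R 0.0468 y 0.0002 Ft 12.98 Fr -22.86 Fy -0.06 Ty -2.572 Tb -2.548 w 0.360
LOG - t29.70 phi 0.147 th 0.155 R 0.0468 y 0.0002 Ft 13.64 Fr -24.36 Fy 0.87 Ty -2.586 Tb -2.586 w 0.359
LOG - t29.80 phi 0.097 th 0.104 R 0.0468 y 0.0002 Ft 14.70 Fr -25.53 Fy -0.99 Ty -2.747 Tb -2.771 w 0.366
LOG - t29.90 phi 0.047 th 0.054 R 0.0469 y 0.0002 Ft 14.25 Fr -28.84 Fy 0.55 Ty -2.765 Tb -2.812 w 0.366
LOG - t30.00 phi -0.003 th 0.004 R 0.0469 y 0.0002 Ft 15.10 Fr -30.81 Fy 0.95 Ty -2.846 Tb -2.918 w 0.362
LOG - t30.10 phi -0.053 th -0.047 R 0.0469 y
[... 1028 characters left out ...]
hi 0.356 th 0.316 R 0.0470 y 0.0002 Ft -2.68 Fr -11.89 Fy 0.23 Ty 0.071 Tb 0.168 w 0.361
LOG + t31.40 phi 0.406 th 0.366 R 0.0470 y 0.0002 Ft -3.19 Fr -11.38 Fy 0.76 Ty 0.140 Tb 0.259 w 0.367
LOG + t31.50 phi 0.456 th 0.417 R 0.0470 y 0.0002 Ft -3.61 Fr -10.28 Fy 0.06 Ty 0.156 Tb 0.297 w 0.363
LOG + t31.60 phi 0.506 th 0.467 R 0.0469 y 0.0002 Ft -4.19 Fr -10.97 Fy -0.01 Ty 0.133 Tb 0.296 w 0.367
LOG + t31.70 phi 0.556 th 0.517 R 0.0469 y 0.0001 Ft -3.99 Fr -11.61 Fy -0.08 Ty 0.238 Tb 0.422 w 0.366
[0.372 0.262 0.225] 11.12786138233684
0.06517759147495657 -0.04381878661921334 0.1131100080274704
[0.386 0.381 0.232] 8.814582320600735
0.004474876359123272 0.005711499612911706 0.10116561682451769
```

```bash

python3 -m crank '[{"rot":[0,0.333,0],"linear":[-0.096,0,0.01],"jaw":-1},{"rot":[0,0.333,0],"linear":[-0.096,0,0.01],"jaw":-1},{"rot":[0,0.333,0],"linear":[-0.096,0,0.002],"jaw":-1},{"rot":[0,0.333,0],"linear":[-0.096,0,0.002],"jaw":-1},{"rot":[0,0.333,0],"linear":[-0.096,0,0.002],"jaw":-1},{"rot":[0,0.133,0],"linear":[-0.04,0,0],"jaw":-1},{"rot":[0,0,0],"linear":[0,0,0],"jaw":-1},{"rot":[0,0,0],"linear":[0,0,0],"jaw":-1},{"rot":[0,0,0],"linear":[0,0,0],"jaw":-1},{"rot":[0,0,0],"linear":[0,0,0],"jaw":-1}]'
python3 lg.py -
python3 - <<'E'
from ov import *
a=grab('scene','s9');b=grab('side','d9')
cv2.imwrite('pics/o9.png',np.hstack([cv2.resize(a[100:300,230:430],(400,400)),cv2.resize(b[130:330,200:400],(400,400))])[:,:,::-1])
E
```

```text
time_s: 32.7
ee_pos: [0.5162, -0.0523, 0.1704]
ee_rot: [0.016, 0.983, 0.119, -0.14]
force: [-2.8, -1.0, -26.9]
gripper_width: 0.367
finger_force: 50.0
LOG - t32.70 phi 0.284 th 0.253 R 0.0469 y 0.0002 Ft 4.72 Fr -26.66 Fy -0.32 Ty -1.368 Tb -1.304 w 0.367
```

View pics/o9.png

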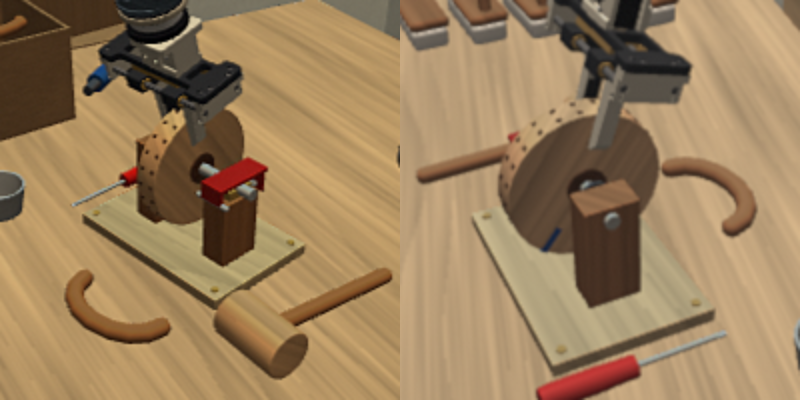

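```bash
python3 -c "
from cell import ticket
print(ticket.job_done())"
```

```text
the job is handed in; nothing more can be done
None
```

I handed the job in at about 33 s: cap snapped shut first, wheel held by the rim, nothing else touched; the heavy side should be down to within roughly 6–8°, estimated from noisy torque readings since the weight can't be seen and no verdict came back.

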